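# Seat the spray probe in the ion source

## Task

Fit the spray probe to the ion source. First turn its three wing knobs clockwise to their end stops, so that the port flange is locked and the wings no longer stand over the port; then lift the probe (the one with the ribbed collar and the keyed shaft, not the blanking plug) out of the parking block and push its shaft into the port hub, turning it until the key slips into the keyway and pushing on against the spring contact until its flange sits flat on the hub. Finish while holding it there: keep gripping and pressing the probe fully home and do not let go; leave the plug and the other things where they are.

Things in the scene. Friction and masses are not known exactly. Their poses are not given: they have to be found in the camera images.
- source: ion source, a fixed white drum, foot 160 mm across. Origin: centre of its underside on the bench; z up; own -x (window) faces the robot within 0.3 rad. Top face of its steel flange (153 mm across), 83 mm above the bench, has three wing knobs at 0, +120, -120 degrees from own +x, 58 mm from the axis. Tall instruments stand left (x over 0.53, y over 0.135) and right (x over 0.51, y under -0.18)
- hub_mouth (a point): port hub, steel ring 53 mm across in the middle of the flange. The point: centre of its upper face, 89 mm above the bench, 6 mm above the flange; z up. Its bore is 22.5 mm wide and 55 mm deep, mouth bevelled by 1.5 mm; one keyway 9 mm wide runs down it at own -x, to 18.5 mm from the axis. The keyway faces the robot within 0.8 rad. The hub is stiff in the housing (0.7 N m to turn it)
- contact_pin (a joint): spring contact in the bore, pushed down by the tip of the probe: 0 = up, its top 30 mm below the hub's upper face; 0.015 m when the probe is home. The spring pushes back with 5 N at 0 and 9 N at 0.015, and lifts the probe out again when it is let go
- knob_a_grip (a point): wing knob on the far side, at own +x of the source: black bar 60 x 12 mm, 21 mm high (its underside is 5 mm, its top 26 mm above the flange), turning about its middle, which is 58 mm from the hub's axis. The point is on the knob's axis at mid height of the bar; own x lies along the bar, z up
- knob_a (a joint): angle of that knob: 0 = open, bar pointing at the hub; grows as it is turned clockwise seen from above; 1.571 = locked at its end stop, bar square to the line to the hub. Starts between 0 and 0.3; turns with light friction (0.1 N m) and stays where it is left
- knob_b_grip (a point): wing knob on the left, +120 degrees from own +x of the source: black bar 60 x 12 mm, 21 mm high (its underside is 5 mm, its top 26 mm above the flange), turning about its middle, which is 58 mm from the hub's axis. The point is on the knob's axis at mid height of the bar; own x lies along the bar, z up
- knob_b (a joint): angle of that knob: 0 = open, bar pointing at the hub; grows as it is turned clockwise seen from above; 1.571 = locked at its end stop, bar square to the line to the hub. Starts between 0 and 0.3; turns with light friction (0.1 N m) and stays where it is left
- knob_c_grip (a point): wing knob on the right, -120 degrees from own +x of the source: black bar 60 x 12 mm, 21 mm high (its underside is 5 mm, its top 26 mm above the flange), turning about its middle, which is 58 mm from the hub's axis. The point is on the knob's axis at mid height of the bar; own x lies along the bar, z up
- knob_c (a joint): angle of that knob: 0 = open, bar pointing at the hub; grows as it is turned clockwise seen from above; 1.571 = locked at its end stop, bar square to the line to the hub. Starts between 0 and 0.3; turns with light friction (0.1 N m) and stays where it is left
- probe: spray probe, loose, about 0.22 kg, upright in one of the stand's two holes. Origin: centre of its lower tip; z up. Steel shaft 20 mm in diameter from 0 to 45 mm, tip bevelled over 4 mm; stop flange 70 mm across from 45 to 53 mm; ribbed grey collar above. Home = flange flat on the hub, tip 45 mm below the hub's upper face. The open wing knobs stand in the flange's way
- probe_collar (a point): middle of the probe's ribbed grey collar, 32 mm in diameter, 45 mm long, round (grip it at any angle); 75 mm above the tip. Above the collar a steel nut 16 mm across to 33 mm over this point, a thin fitting to 48 mm; the flange's top is 22 mm below this point
- probe_key (a point): lower end of the probe's key, 14 mm above the tip, 13 mm from the axis. The key is 6 mm wide, runs up to the flange, lies on the probe's own -x side and reaches 16.5 mm from the axis; a small steel bar on top of the flange marks its side. It starts within 0.6 rad of facing the robot
- plug: black blanking plug, loose, in the other hole of the stand: flange 60 mm across, short shaft without a key, round knob 34 mm across; its top 85 mm above the bench. Origin: its lower tip. Bystander
- stand: white parking block, fixed, 70 x 180 mm, 55 mm high; own y is its long side. Origin: centre of its underside. Two plain round holes 38 mm wide, at own y = +45 and -45 mm; their flanges rest on its top, the parked probe's tip is 10 mm above the bench. The upright front of a tall instrument stands at world x = 0.535, just behind it (y 0.135 to 0.5): lift and carry on the robot's side of it
- spanner: small steel open-end spanner lying on the bench, 121 mm long, 6 mm high. Origin: its middle. Bystander
- mini_bottle: small clear bottle with blue cap, 44 mm across, 89 mm high. Origin: centre of its underside. Bystander
- timer: white laboratory timer lying on the bench, 44 x 64 x 22 mm. Origin: centre of its underside. Bystander

How it is judged (in metres and radians):
On the way, in this order (a step that is already met when the one before it is completed fails the run):
1. all three wing knobs are at their end stops (value of joint each of knob_a, knob_b, knob_c above 1.45 rad), for 0.2 s.
2. the probe's key has slipped into the keyway (horizontal distance between probe and hub_mouth below 0.003 m and angle between the x axis of probe and the x axis of hub_mouth, either way round below 0.2 rad and angle between probe's own z axis and vertical below 0.06 rad and z of probe in the frame of hub_mouth below -0.024 m), for 0.1 s.
At the end, for the whole second after the job is handed in: All three knobs within 0.12 rad of their end stops; probe upright (3 degrees) in the hub with its key in the keyway, its flange within 2 mm of flat on the hub's face, the spring contact pushed down by at least 12.5 mm, and the fingers still gripping the probe (more than 3 N) (all of step 1 and horizontal distance between probe and hub_mouth below 0.003 m and angle between the x axis of probe and the x axis of hub_mouth, either way round below 0.2 rad and angle between probe's own z axis and vertical below 0.06 rad and z of probe in the frame of hub_mouth below -0.043 m and value of joint contact_pin above 0.0125 m and contact force between the fingers and probe above 3 N); the arm keeps its last pose, push and grip.
It fails at once if plug or another bystander disturbed (moved more than 30 mm) (distance of any of plug, spanner, mini_bottle, timer from where it was at the start of the episode above 0.03 m).
It also fails if it takes over 72 s, if anything falls off the work surface, if the arm or the gripper's body presses on something with over 40 N, if the wrist force passes 120 N, or if a joint passes its speed limit or range.

## Robot

A 6-joint arm with a two-finger parallel gripper is mounted at the origin on a cart in front of the work surface, level with it; the furniture and walls round the work are solid. World frame = base frame: x ahead of the robot, y to its left, z up, the work surface at z = 0. Lengths are in mm, angles in rad, forces in N, time in s.
With the tool pointing down it reaches from about 275 to 1000 mm from the base axis. Payload 8.4 kg.
Tool frame: the origin (TCP) lies on the centre line of the jaws, within the pads' length; the fingertips stand 25 mm ahead of it and the grasp point (between the pads) lies 6 mm ahead of it; z points along the fingers, y is the line along which they close (so a half turn about z gives the same grasp; the last joint's range is limited). The gripper opens to 85 mm and grips with 20 to 120 N. Pads are 22 mm wide; open, the fingers measure 114 mm over their backs; the gripper's body (76 mm by 85 mm) begins 54 mm behind the grasp point. The pads swing forward as they close: fully open they stand 13 mm farther back than shut.
Start: joints at [-1.281, 0.353, 1.633, -0, 1.155, -0.002], TCP at [179.796, -598.583, 256.281] pointing down, gripper open.
Joint ranges: [-2.63, 2.63], [-0.92, 2.1], [0.06, 2.66], [-1.3, 4.44], [0, 2.69], [-3.02, 3.02]. Speed limits (rad/s): [2.22, 2.22, 2.79, 3.14, 3.14, 3.14].

## Interface

Orientations are given as [roll, pitch, yaw] about the fixed x, y, z axes, in that order (R = Rz(yaw) Ry(pitch) Rx(roll)).
In Python, from rig import r gives the robot as it stands.
- The arm moves only by the shell command python3 -m jog 'ROWS' [FORCE]. ROWS is JSON, a list of rows, each a list of 3 entries, a list of its own where there are three numbers: the turn, a rotation vector about the tool's x, y, z in rad, then the shift along the tool's x, y, z in m, then the opening, from -1 (shut) to 1 (fully open). In form: [[[rx, ry, rz], [x, y, z], gripper], ...]. A call has 1 to 12 rows; each row shifts and turns the commanded pose from where the row before left it, along the tool's axes as they then stand; what a row does not reach is not made up. A row lasts 1/10 s, in which the tool goes at most 50 mm and 8.59 degrees, less where a joint would pass 70% of its speed; a pose out of reach is approached as far as the arm can. A call with a gripper value outside its range is refused whole. The fingers move at their own pace and stop on an object; FORCE is the grip in N (left out, the last holds). Time passes only in rows, so rows that do not move let the fingers close. It gives the time, the measured TCP pose, the force, the opening and the grip force at its end, in the units of the state.
- r.sense(): the state, without advancing time (a new reading comes with each control period).
- r.grab_frame(name): name is "scene" or "side" or "wrist"; returns the picture (480x640x3 uint8, red, green, blue); there is no depth.
- r.camera_params(name): a dict with "fx", "fy", "cx", "cy" (pixels), "rvec" (rotation vector, rad) and "tvec" (3), from world to camera coordinates, as OpenCV has them; the wrist camera has in their place "hand_eye" (4x4, takes a point from camera to tool coordinates, whose origin is the TCP and whose axes are the flange's). Camera axes: x right, y down, z forward; pixel columns grow to the right and rows downward; lengths in mm; the calibration is good to about 2 mm. A picture is of the moment at which its call begins: read the wrist's pose just before it. camera_params takes no time and is no camera call.
- r.sign_off(): hands the job in; it is judged then, once.
The state is a dict: "clock": time; "qpos": joint angles; "qvel": joint speeds; "joint_efforts": joint torques, N m; "eef_pos": TCP position; "tcp_rot": TCP orientation; "contact_force": force on the tool from outside, world axes, zero at the start; "wrist_torque": the same for the moment, N m; "opening": opening from 0.0 (shut) to 1.0 (fully open); "grasp_force": force on a finger pad.
Only numpy, scipy, OpenCV 4.12 (cv2) and the standard library are available. Lean on these libraries where they do the work, as an engineer would, in place of code of your own. Each camera call takes 0.05 s, during which the arm holds its last target. There are 200 camera calls.

## Working session

There is one attempt and no reset: what is moved stays moved. The work goes in short steps, Python scripts to look and compute and a shell command to move; the robot and the scene stay as the last step left them, time stands still between calls to the robot, and variables do not carry over. Pictures are saved under pics/ and viewed, at most 10 in all, crops included, and the job is handed in when it is done.

```bash
mkdir -p pics; ls
python3 - <<'E'
from rig import r
import cv2
print(r.sense())
for n in ("scene","side","wrist"):
    print(n,r.camera_params(n))
    cv2.imwrite(f"pics/{n}0.png",r.grab_frame(n)[:,:,::-1])
E
```

```text
pics
{'clock': 0.0, 'qpos': array([-1.28140204e+00,  3.53636391e-01,  1.63411067e+00, -1.55207804e-06,
        1.15520933e+00, -2.40302514e-03]), 'qvel': array([ 4.63708205e-04, -1.12441588e-03, -5.56983026e-04, -1.11045242e-05,
        5.92163455e-06, -3.88058238e-04]), 'joint_efforts': array([-7.11255616e-04, -6.05257130e+01, -3.42072630e+01, -1.22819424e-04,
        9.23430955e-03, -2.06730931e-05]), 'eef_pos': array([ 179.67115446, -598.16825927,  255.57904142]), 'tcp_rot': array([-3.14022891e+00, -1.85799189e-06,  2.91797936e-01]), 'contact_force': array([-0.10053864, -0.40772014,  0.23716692]), 'wrist_torque': array([-0.01642664,  0.06631545, -0.01880062]), 'grasp_force': 0.0, 'opening': 0.997095711532213}
scene {'fx': 619.3822337172786, 'fy': 619.3822337172786, 'cx': 321.68563773057735, 'cy': 238.1933147911247, 'rvec': array([ 0.69784855, -2.68777126,  0.98912045]), 'tvec': array([ 422.87655883,  260.85928104, 1265.48915557])}
side {'fx': 557.1055410805994, 'fy': 557.1055410805994, 'cx': 327.14612525851896, 'cy': 230.58847534574247, 'rvec': array([ 0.18312779, -2.75885539,  1.32854455]), 'tvec': array([ 519.66050549,  128.88233934, 1169.71184256])}
wrist {'fx': 407.1638956384187, 'fy': 407.1638956384187, 'cx': 311.8177750417655, 'cy': 242.1157790517634, 'hand_eye': array([[-7.69667527e-04, -9.50454239e-01, -3.10863551e-01,
         7.94096557e+01],
       [ 9.99999702e-01, -7.11584332e-04, -3.00256986e-04,
         1.86459191e-01],
       [ 6.41748931e-05, -3.10863690e-01,  9.50454503e-01,
        -1.17178528e+02],
       [ 0.00000000e+00,  0.00000000e+00,  0.00000000e+00,
         1.00000000e+00]])}
```

View pics/scene0.png

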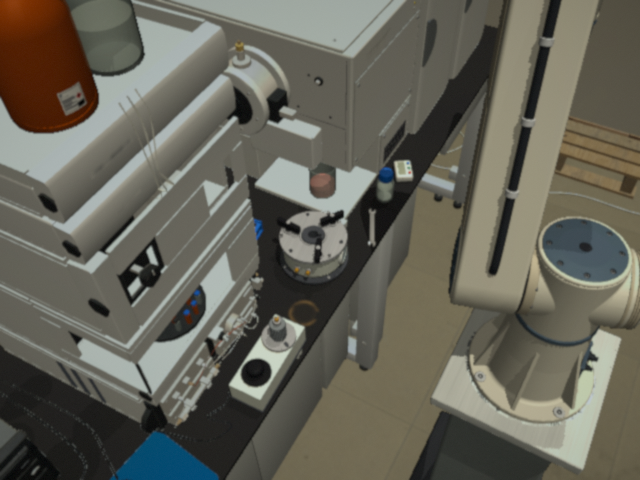

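View pics/side0.png

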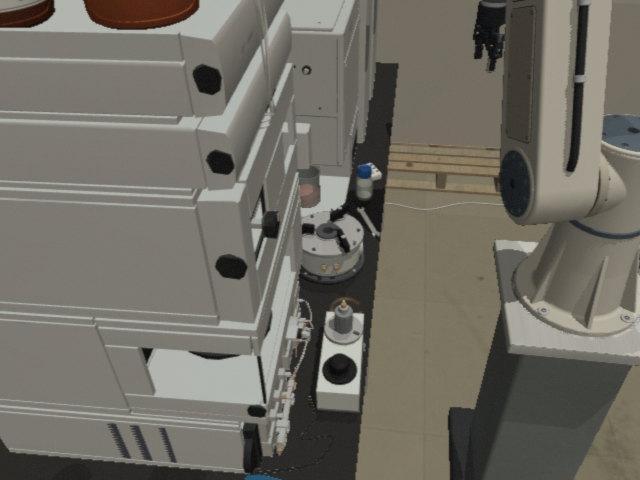

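The scene view shows the source hub at about (313,234), the probe collar at (277,330), and the plug at (255,373). The side view shows the hub at (327,231) and the probe at (343,318). Next I'll cast rays from both views.

```bash
cat > h.py <<'E'
import numpy as np, cv2
from rig import r
from scipy.spatial.transform import Rotation as R
def tcp():
    s=r.sense(); return R.from_euler('xyz',s['tcp_rot']).as_matrix(), s['eef_pos']
def cam(n,pose=None):
    p=r.camera_params(n)
    if n=='wrist':
        Rt,t=pose; H=p['hand_eye']; A=Rt@H[:3,:3]; o=Rt@H[:3,3]+t
    else:
        A=R.from_rotvec(p['rvec']).as_matrix().T; o=-A@p['tvec']
    return p,A,o
def ray(n,uv,pose=None):
    p,A,o=cam(n,pose); d=A@np.array([(uv[0]-p['cx'])/p['fx'],(uv[1]-p['cy'])/p['fy'],1.]); return o,d
def onz(n,uv,z,pose=None):
    o,d=ray(n,uv,pose); return o+d*(z-o[2])/d[2]
def proj(n,P,pose=None):
    p,A,o=cam(n,pose); c=A.T@(np.asarray(P,float)-o); return np.array([p['fx']*c[0]/c[2]+p['cx'],p['fy']*c[1]/c[2]+p['cy']])
def shoot(name):
    pose=tcp(); im=r.grab_frame('wrist')[:,:,::-1].copy(); cv2.imwrite(f'pics/{name}.png',im); np.savez(f'pics/{name}.npz',R=pose[0],t=pose[1]); return im,pose
def load(name):
    z=np.load(f'pics/{name}.npz'); return cv2.imread(f'pics/{name}.png'),(z['R'],z['t'])
E
python3 - <<'E'
from h import *
np.set_printoptions(precision=1,suppress=True)
for n,l in (('scene',[('hub',313,234,89),('probeflange',277,335,63),('plugtop',255,366,85),('c',320,253,99),('x',333,215,99),('b',297,223,99)]),('side',[('hub',327,231,89),('probefl',344,330,63),('plugtop',340,361,85)])):
    for k,u,v,z in l: print(n,k,onz(n,(u,v),z))
print(tcp())
E
```

```text
scene hub [524.9 -32.6  89. ]
scene probeflange [465.4 217.3  63. ]
scene plugtop [456.9 306.6  85. ]
scene c [479.7  14.8  99. ]
scene x [509.  -96.9  99. ]
scene b [568.6 -36.4  99. ]
side hub [528.1 -30.2  89. ]
side probefl [461.9 220.3  63. ]
side plugtop [458.5 308.   85. ]
(array([[ 1. ,  0.3, -0. ],
       [ 0.3, -1. ,  0. ],
       [ 0. , -0. , -1. ]]), array([ 179.7, -598.2,  255.7]))
```

```bash
python3 -m jog '[[[0,0,0],[0.032,-0.034,0],1],[[0,0,0],[0.032,-0.034,0],1],[[0,0,0],[0.032,-0.034,0],1],[[0,0,0],[0.032,-0.034,0],1],[[0,0,0],[0.032,-0.034,0],1],[[0,0,0],[0.032,-0.034,0],1],[[0,0,0],[0.032,-0.034,0],1],[[0,0,0],[0.032,-0.034,0],1],[[0,0,0],[0.032,-0.034,0],1],[[0,0,0],[0.032,-0.034,0],1],[[0,0,0],[0.032,-0.034,0],1],[[0,0,0],[0.032,-0.034,0],1]]'
python3 -m jog '[[[0,0,0],[0.037,-0.013,0],0.2],[[0,0,0],[0.037,-0.013,0],0.2],[[0,0,0],[0.037,-0.013,0],0.2],[[0,0,0],[0,0,0],0.2],[[0,0,0],[0,0,0],0.2]]'
python3 - <<'E'
from h import *
shoot('w1'); print(r.sense()['qpos'],tcp()[1])
E
```

```text
clock: 1.35
eef_pos: [430.6, -95.5, 256.4]
tcp_rot: [3.141, -0.0, 0.292]
contact_force: [0.5, -0.9, 0.3]
opening: 1.0
grasp_force: 0.0
clock: 1.85
eef_pos: [525.2, -27.6, 255.7]
tcp_rot: [-3.141, 0.001, 0.293]
contact_force: [-0.9, -0.2, -0.0]
opening: 0.597
grasp_force: 0.0
[-5.61672326e-02  1.99365534e-01  1.84469756e+00 -2.23975552e-04
  1.09903854e+00  1.22229403e+00] [524.58804456 -28.05679803 255.77760575]
```

View pics/w1.png

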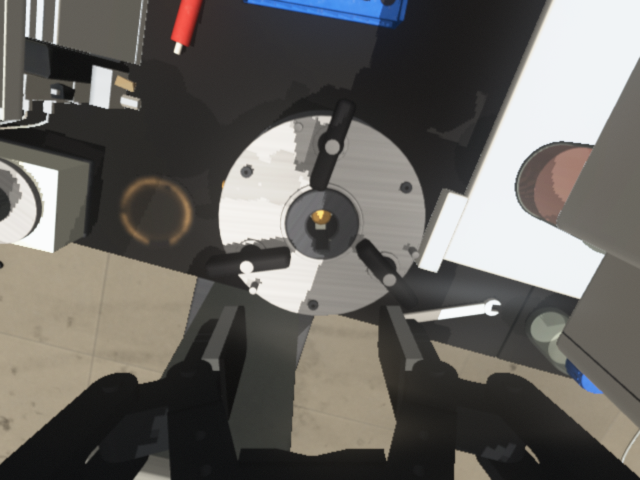

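Run:
```python
from h import *
np.set_printoptions(precision=1,suppress=True)
im,p=load('w1')
cv2.imwrite('pics/w1c.png',cv2.resize(im[95:320,195:455],None,fx=2.66,fy=2.66,interpolation=cv2.INTER_CUBIC)[:600,:800])
for k,a,b in (('a',(347,103),(317,188)),('b',(210,263),(289,257)),('c',(363,243),(392,283))):
    A,B=onz('wrist',a,109,p),onz('wrist',b,109,p); print(k,A,B,(A+B)/2,np.linalg.norm(A-B))
print(onz('wrist',(322,223),89,p))
```

```text
a [610.6 -24.4 109. ] [555.1 -22.2 109. ] [582.9 -23.3 109. ] 55.61495560305704
b [483.5  33.6 109. ] [503.6 -17.7 109. ] [493.5   7.9 109. ] 55.0580525818507
c [527.9 -63.3 109. ] [505.7 -92.5 109. ] [516.8 -77.9 109. ] 36.73642533010697
[528.2 -34.4  89. ]
```

View pics/w1c.png

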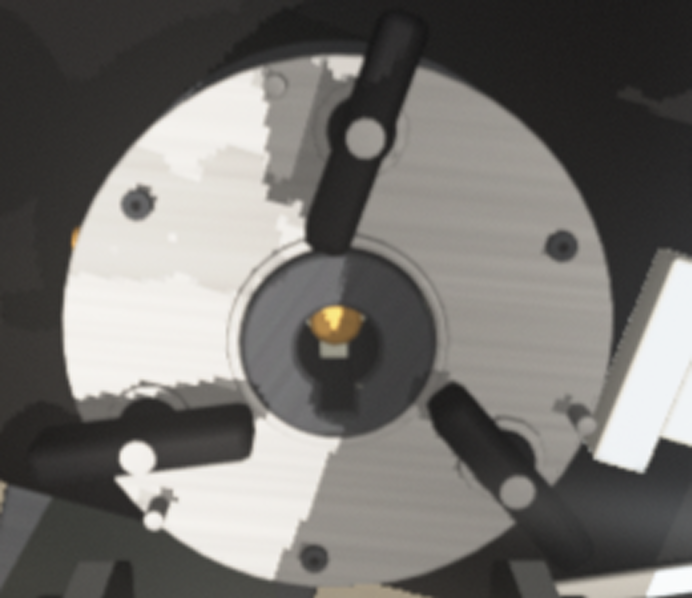

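The crop shows the caps of knobs a, b and c at (365,138), (137,458) and (517,491). The hub ring is centred near (339,343), with the keyway at its lower side near (337,412).

Run:
```python
from h import *
np.set_printoptions(precision=2,suppress=True)
im,p=load('w1')
f=lambda u,v:(u/2.66+195,v/2.66+95)
g=lambda q,z:onz('wrist',f(*q),z,p)[:2]
H=g((339,343),89); print('hub',H)
print('ring diam',np.linalg.norm(g((241,343),89)-g((437,343),89)),np.linalg.norm(g((339,248),89)-g((339,437),89)))
print('flange diam', np.linalg.norm(g((62,320),83)-g((613,320),83)), (g((62,320),83)+g((613,320),83))/2)
ky=g((337,414),89)-H; print('keyway',ky,np.linalg.norm(ky),'hub yaw',np.arctan2(-ky[1],-ky[0]))
for k,c,a,b,th in (('a',(365,138),(405,18),(328,248),0),('b',(137,458),(40,462),(248,432),2*np.pi/3),('c',(517,491),(442,390),(575,560),-2*np.pi/3)):
    C=g(c,109);A,B=g(a,107),g(b,107); d=C-H
    print(k,C,np.linalg.norm(d),'srcyaw',(np.arctan2(d[1],d[0])-th), 'bar dir',np.arctan2(*(A-B)[::-1]),'len',np.linalg.norm(A-B), 'mid',(A+B)/2)
```

```text
hub [527.63 -34.92]
ring diam 53.273989227779346 53.31975600434527
flange diam 151.8875445797967 [532.23 -33.2 ]
keyway [-19.7   -5.53] 20.457370843093624 hub yaw 0.27351838861646205
a [582.97 -23.72] 56.46628252931484 srcyaw 0.19953667895281904 bar dir -0.023427331742762347 len 56.63516337675413 mid [583.14 -23.83]
b [487.77   8.57] 58.99253932318625 srcyaw 0.21829434601301045 bar dir 2.0155518474958125 len 55.70725568192707 mid [490.4    7.78]
c [507.64 -89.86] 58.46694014848882 srcyaw 0.1747121546017525 bar dir 0.9558454971169729 len 61.784005494162656 mid [510.14 -87.43]
```

Run:
```python
from h import *
np.set_printoptions(precision=1,suppress=True)
im,p=load('w1')
f=lambda u,v:(u/2.66+195,v/2.66+95)
for k,base,top,C,L in (('a',(277,78),(276,86),(583.9,-23.5),-1.37),('b',(168,497),(155,520),(488.6,8.4),.72),('c',(568,408),(587,426),(508.6,-90),-.32)):
    B=onz('wrist',f(*base),83,p); o,d=ray('wrist',f(*top),p)
    s=((B-o)[:2]@d[:2])/(d[:2]@d[:2]); T=o+s*d
    v=B[:2]-C; e=np.array([np.cos(L),np.sin(L)])
    print(k,B,'top z',T[2],'miss',np.linalg.norm(T[:2]-B[:2]),'along locked bar',v@e,'lateral',e[0]*v[1]-e[1]*v[0])
```

```text
a [589.    0.7  83. ] top z 116.33167033764454 miss 0.948821789007424 along locked bar -22.652163947974202 lateral 9.813615948612366
b [467.3  -1.7  83. ] top z 99.81079487255198 miss 1.539284921229902 along locked bar -22.64964623760538 lateral 6.457336115696286
c [ 526.5 -103.3   83. ] top z 100.21163396103663 miss 1.4269866156656645 along locked bar 21.196010418312813 lateral -6.948799023630791
```

```bash
python3 -m jog '[[[0,0,0],[-0.0165,0.0275,0],0],[[0,0,0],[-0.0165,0.0275,0],0],[[0,0,-0.133],[0,0,0],0],[[0,0,-0.133],[0,0,0],0],[[0,0,-0.133],[0,0,0],0],[[0,0,-0.133],[0,0,0],0],[[0,0,-0.133],[0,0,0],0],[[0,0,0],[0,0,0.044],0],[[0,0,0],[0,0,0.044],0],[[0,0,0],[0,0,0.042],0],[[0,0,0],[0,0,0],0],[[0,0,0],[0,0,0],0]]' 40
python3 -m jog '[[[0,0,0],[0,0,0],-1],[[0,0,0],[0,0,0],-1],[[0,0,0],[0,0,0],-1],[[0,0,0],[0,0,0],-1],[[0,0,0],[0,0,0],-1]]'
```

```text
clock: 3.1
eef_pos: [508.8, -90.8, 126.8]
tcp_rot: [-3.14, 0.001, 0.956]
contact_force: [0.3, -0.3, 0.4]
opening: 0.502
grasp_force: 0.0
clock: 3.6
eef_pos: [508.5, -89.4, 128.3]
tcp_rot: [-3.14, -0.0, 0.957]
contact_force: [-8.6, 5.9, 12.7]
opening: 0.123
grasp_force: 40.7
```

```bash
python3 -m jog '[[[0,0,0.138],[0,0,0],-1],[[0,0,0.138],[0,0,0],-1],[[0,0,0.138],[0,0,0],-1],[[0,0,0.138],[0,0,0],-1],[[0,0,0.138],[0,0,0],-1],[[0,0,0.138],[0,0,0],-1],[[0,0,0.138],[0,0,0],-1],[[0,0,0.138],[0,0,0],-1],[[0,0,0.138],[0,0,0],-1],[[0,0,0.138],[0,0,0],-1],[[0,0,0],[0,0,0],-1],[[0,0,0],[0,0,0],-1]]'
python3 - <<'E'
from h import *
print(r.sense()['wrist_torque'])
E
```

```text
clock: 4.8
eef_pos: [508.5, -89.6, 128.3]
tcp_rot: [3.142, 0.001, -0.422]
contact_force: [-8.2, 5.7, 11.9]
opening: 0.123
grasp_force: 47.3
[0.78175938 1.52041299 0.76011919]
```

```bash
python3 -m jog '[[[0,0,0],[0,0,0],0],[[0,0,0],[0,0,0],0],[[0,0,0],[0,0,-0.04],0],[[0,0,0],[0,0,-0.02],0],[[0,0,0],[-0.0195,-0.027,0],0],[[0,0,0],[-0.0195,-0.027,0],0],[[0,0,0],[-0.0195,-0.027,0],0],[[0,0,-0.1435],[0,0,0],0],[[0,0,-0.1435],[0,0,0],0],[[0,0,-0.1435],[0,0,0],0],[[0,0,-0.1435],[0,0,0],0],[[0,0,-0.1435],[0,0,0],0]]'
python3 -m jog '[[[0,0,-0.1435],[0,0,0],0],[[0,0,-0.1435],[0,0,0],0],[[0,0,-0.1435],[0,0,0],0],[[0,0,-0.1435],[0,0,0],0],[[0,0,-0.1435],[0,0,0],0],[[0,0,-0.1435],[0,0,0],0],[[0,0,-0.1435],[0,0,0],0],[[0,0,-0.1435],[0,0,0],0],[[0,0,-0.1435],[0,0,0],0],[[0,0,-0.1435],[0,0,0],0],[[0,0,-0.1435],[0,0,0],0],[[0,0,-0.1435],[0,0,0],0]]'
```

```text
clock: 6.0
eef_pos: [489.9, 7.6, 187.0]
tcp_rot: [3.141, -0.001, 0.3]
contact_force: [0.1, -1.7, 0.2]
opening: 0.5
grasp_force: 0.0
clock: 7.2
eef_pos: [490.0, 7.5, 187.0]
tcp_rot: [3.14, 0.001, 2.022]
contact_force: [0.7, 0.9, -0.5]
opening: 0.503
grasp_force: 0.0
```

```bash
python3 -m jog '[[[0,0,0],[0,0,0.03],0],[[0,0,0],[0,0,0.03],0],[[0,0,0],[0,0,0],0],[[0,0,0],[0,0,0],-1],[[0,0,0],[0,0,0],-1],[[0,0,0],[0,0,0],-1],[[0,0,0],[0,0,0],-1],[[0,0,0],[0,0,0],-1]]'
python3 -m jog '[[[0,0,0.14],[0,0,0],-1],[[0,0,0.14],[0,0,0],-1],[[0,0,0.14],[0,0,0],-1],[[0,0,0.14],[0,0,0],-1],[[0,0,0.14],[0,0,0],-1],[[0,0,0.14],[0,0,0],-1],[[0,0,0.14],[0,0,0],-1],[[0,0,0.14],[0,0,0],-1],[[0,0,0.14],[0,0,0],-1],[[0,0,0.14],[0,0,0],-1],[[0,0,0],[0,0,0],-1],[[0,0,0],[0,0,0],-1]]'
python3 - <<'E'
from h import *
print(r.sense()['wrist_torque'])
E
```

```text
clock: 8.0
eef_pos: [489.5, 7.2, 127.9]
tcp_rot: [3.141, 0.001, 2.016]
contact_force: [-4.9, -4.0, 5.8]
opening: 0.12
grasp_force: 40.5
clock: 9.2
eef_pos: [487.1, 7.6, 127.8]
tcp_rot: [-3.14, 0.004, 0.618]
contact_force: [-12.4, -0.3, 16.3]
opening: 0.125
grasp_force: 50.0
[0.08525088 2.28281998 1.06534747]
```

```bash
python3 -m jog '[[[0,0,0],[0,0,0],0],[[0,0,0],[0,0,0],0],[[0,0,0],[0,0,-0.04],0],[[0,0,0],[0,0,-0.02],0],[[0,0,0],[0.0196,0.0266,0],0],[[0,0,0],[0.0196,0.0266,0],0],[[0,0,0],[0.0196,0.0266,0],0],[[0,0,-0.147],[0,0,0],0],[[0,0,-0.147],[0,0,0],0],[[0,0,-0.147],[0,0,0],0],[[0,0,-0.147],[0,0,0],0],[[0,0,-0.147],[0,0,0],0]]'
python3 -m jog '[[[0,0,-0.147],[0,0,0],0],[[0,0,-0.147],[0,0,0],0],[[0,0,-0.147],[0,0,0],0],[[0,0,-0.147],[0,0,0],0],[[0,0,-0.147],[0,0,0],0],[[0,0,-0.147],[0,0,0],0],[[0,0,-0.147],[0,0,0],0],[[0,0,-0.147],[0,0,0],0],[[0,0,-0.147],[0,0,0],0],[[0,0,-0.147],[0,0,0],0],[[0,0,-0.147],[0,0,0],0],[[0,0,-0.147],[0,0,0],0]]'
```

```text
clock: 10.4
eef_pos: [584.2, -23.7, 187.0]
tcp_rot: [3.14, -0.0, 1.357]
contact_force: [-0.2, 0.7, -0.3]
opening: 0.5
grasp_force: 0.0
clock: 11.6
eef_pos: [584.2, -23.6, 187.1]
tcp_rot: [-3.141, 0.002, 3.121]
contact_force: [-0.1, 0.4, -0.3]
opening: 0.504
grasp_force: 0.0
```

```bash
python3 -m jog '[[[0,0,0],[0,0,0.03],0],[[0,0,0],[0,0,0.03],0],[[0,0,0],[0,0,0],0],[[0,0,0],[0,0,0],-1],[[0,0,0],[0,0,0],-1],[[0,0,0],[0,0,0],-1],[[0,0,0],[0,0,0],-1],[[0,0,0],[0,0,0],-1]]'
python3 -m jog '[[[0,0,0.145],[0,0,0],-1],[[0,0,0.145],[0,0,0],-1],[[0,0,0.145],[0,0,0],-1],[[0,0,0.145],[0,0,0],-1],[[0,0,0.145],[0,0,0],-1],[[0,0,0.145],[0,0,0],-1],[[0,0,0.145],[0,0,0],-1],[[0,0,0.145],[0,0,0],-1],[[0,0,0.145],[0,0,0],-1],[[0,0,0.145],[0,0,0],-1],[[0,0,0],[0,0,0],-1],[[0,0,0],[0,0,0],-1]]'
python3 - <<'E'
from h import *
print(r.sense()['wrist_torque'])
E
```

```text
clock: 12.4
eef_pos: [584.8, -23.2, 128.1]
tcp_rot: [3.141, 0.003, 3.115]
contact_force: [0.2, 2.3, 7.5]
opening: 0.123
grasp_force: 42.0
clock: 13.6
eef_pos: [583.9, -24.2, 128.1]
tcp_rot: [3.141, 0.002, 1.667]
contact_force: [-3.9, -2.9, 10.6]
opening: 0.118
grasp_force: 49.8
[-0.40837054  0.755776    0.979362  ]
```

```bash
python3 -m jog '[[[0,0,0],[0,0,0],0],[[0,0,0],[0,0,0],0],[[0,0,0],[0,0,-0.043],0],[[0,0,0],[0,0,-0.043],0],[[0,0,0],[0,0,-0.043],0.3],[[0,0,0],[-0.0025,-0.029,0],0.6],[[0,0,0],[-0.0025,-0.029,0],1],[[0,0,0],[0,0,0],1],[[0,0,0],[0,0,0],1]]'
python3 - <<'E'
from h import *
im,p=shoot('w2'); print(p[1])
u=proj('wrist',(527,-35,89),p).astype(int); print(u)
x0=max(u[0]-130,0);y0=max(u[1]-112,0); print(x0,y0)
cv2.imwrite('pics/w2c.png',cv2.resize(im[y0:y0+225,x0:x0+260],None,fx=2.66,fy=2.66,interpolation=cv2.INTER_CUBIC))
E
```

```text
clock: 14.5
eef_pos: [526.3, -34.0, 255.8]
tcp_rot: [3.14, 0.0, 1.665]
contact_force: [0.1, 0.4, -0.0]
opening: 0.998
grasp_force: 0.0
[526.344643   -33.98912725 255.76215131]
[312 226]
182 114
```

View pics/w2c.png

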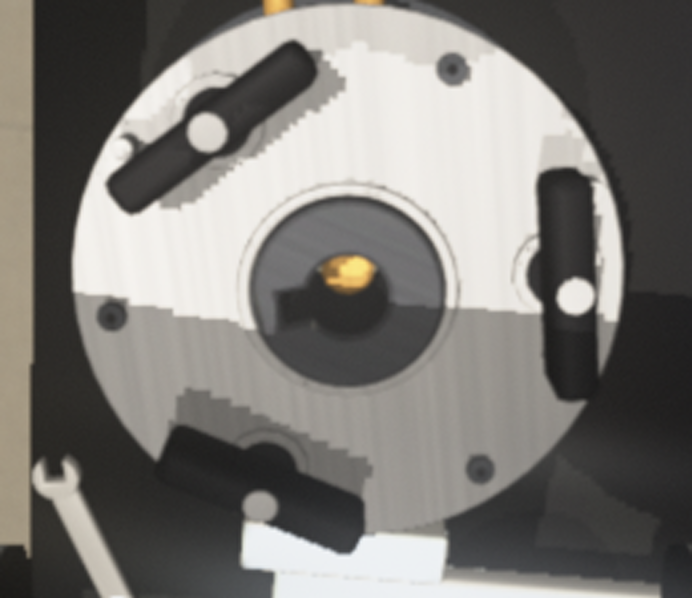

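All three bars are square to the hub, so they are locked. The hub ring is centred at about (348,291), with the keyway end at (277,312).

Run:
```python
from h import *
np.set_printoptions(precision=2,suppress=True)
im,p=load('w2')
g=lambda q,z:onz('wrist',(q[0]/2.66+182,q[1]/2.66+114),z,p)[:2]
a,b,c,d=g((251,291),89),g((446,291),89),g((348,197),89),g((348,386),89)
print('diam',np.linalg.norm(a-b),np.linalg.norm(c-d),'ctr',(a+b)/2,(c+d)/2)
H=np.array([*((a+b)/2+(c+d)/2)/2]); ky=g((277,311),89)-H; print(H,'key',ky,np.linalg.norm(ky),np.arctan2(-ky[1],-ky[0]))
for c,C in (('a',(575,296)),('b',(207,131)),('c',(260,506))): print(c,g(C,109))
print('bars a,b,c', [np.arctan2(*(g(x,107)-g(y,107))[::-1]) for x,y in (((566,172),(572,398)),((120,200),(305,52)),((165,450),(355,535)))])
```

```text
diam 52.99448534428197 53.3020874806381 ctr [526.95 -33.04] [526.89 -33.94]
[526.92 -33.49] key [-18.9  -7. ] 20.160610107682672 0.3548050625175738
a [583.53 -23.52]
b [488.61   9.12]
c [508.21 -89.62]
bars a,b,c [np.float64(1.7537054451227676), np.float64(-2.393909312900048), np.float64(2.7710091924500695)]
```

```bash
python3 -m jog '[[[0,0,0],[0.003,-0.031,0],1],[[0,0,0],[0.003,-0.031,0],1],[[0,0,0],[0.0418,0.004,0],1],[[0,0,0],[0.0418,0.004,0],1],[[0,0,0],[0.0418,0.004,0],1],[[0,0,0],[0.0418,0.004,0],1],[[0,0,0],[0.0418,0.004,0],1],[[0,0,0],[0.0418,0.004,0],1],[[0,0,0],[0,0,0],1],[[0,0,0],[0,0,0],1]]'
python3 - <<'E'
from h import *
im,p=shoot('w3'); print(p[1])
u=proj('wrist',(464,218,80),p).astype(int); print(u)
x0=max(u[0]-130,0);y0=max(u[1]-112,0); print(x0,y0)
cv2.imwrite('pics/w3c.png',cv2.resize(im[y0:y0+225,x0:x0+260],None,fx=2.66,fy=2.66,interpolation=cv2.INTER_CUBIC))
E
```

```text
clock: 15.55
eef_pos: [464.6, 219.4, 254.9]
tcp_rot: [-3.141, 0.0, 1.668]
contact_force: [-0.4, -0.8, 0.1]
opening: 0.999
grasp_force: 0.0
[464.56275555 219.36928961 254.88195543]
[311 223]
181 111
```

View pics/w3c.png

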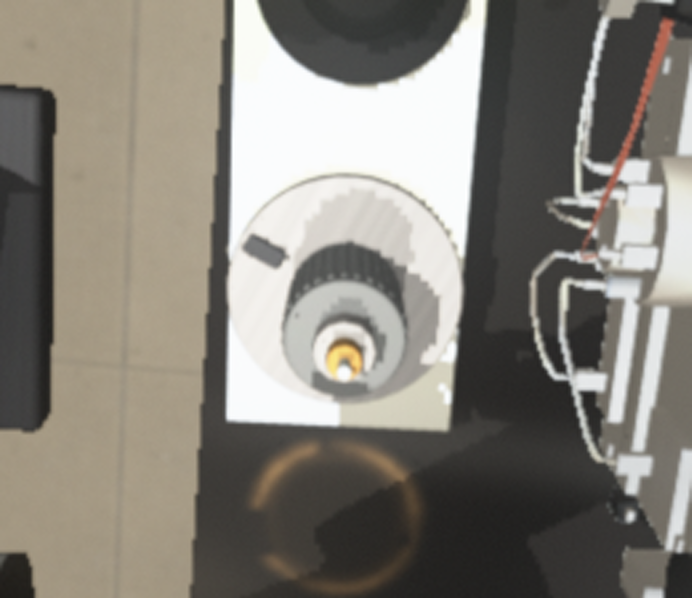

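The probe flange is centred at about (345,288), the collar top at (346,340), and the key marker bar at (266,250).

Run:
```python
from h import *
np.set_printoptions(precision=2,suppress=True)
im,p=load('w3')
g=lambda q,z:onz('wrist',(q[0]/2.66+181,q[1]/2.66+111),z,p)[:2]
F=g((345.5,288),63); print('flange',F,np.linalg.norm(g((228,288),63)-g((463,288),63)),np.linalg.norm(g((345,173),63)-g((345,403),63)))
print('collar',g((346,340),107.5),np.linalg.norm(g((284,340),107.5)-g((408,340),107.5)),'nut',g((345,352),118),'top',g((344,369),133))
for z in (63,66):
    k=g((266,250),z)-F; print('mark',k,np.linalg.norm(k),'probe yaw',np.arctan2(-k[1],-k[0]))
a,b=g((246,242),65),g((286,259),65); print('mark bar dir',np.arctan2(*(b-a)[::-1]))
```

```text
flange [463.66 216.5 ] 69.28805457652233 70.15466288478015
collar [464.06 214.62] 31.786953833334596 nut [463.82 214.83] top [463.55 215.59]
mark [-24.16   9.17] 25.844016567748252 probe yaw -0.36266116218558647
mark [-24.     9.88] 25.950920647886075 probe yaw -0.39042360597750536
mark bar dir -0.3172674678826266
```

```bash
python3 -m jog '[[[0,0,0],[-0.004,0,0],0.4],[[0,0,0],[0,0,0.04],0.4],[[0,0,0],[0,0,0.04],0.4],[[0,0,0],[0,0,0.04],0.4],[[0,0,0],[0,0,0.04],0.4],[[0,0,0],[0,0,0],0.4],[[0,0,0],[0,0,0],0.4]]' 80
python3 -m jog '[[[0,0,0],[0,0,0],-1],[[0,0,0],[0,0,0],-1],[[0,0,0],[0,0,0],-1],[[0,0,0],[0,0,0],-1],[[0,0,0],[0,0,0],-1]]'
```

```text
clock: 16.3
eef_pos: [464.7, 213.2, 95.6]
tcp_rot: [-3.14, 0.001, 1.664]
contact_force: [0.0, 0.3, 0.1]
opening: 0.699
grasp_force: 0.0
clock: 16.8
eef_pos: [465.8, 214.5, 97.7]
tcp_rot: [3.138, -0.001, 1.665]
contact_force: [-1.1, -2.8, 10.4]
opening: 0.355
grasp_force: 78.7
```

```bash
python3 -m jog '[[[0,0,0],[0,0,-0.03],-1],[[0,0,0],[0,0,-0.03],-1],[[0,0,0],[0,0,-0.03],-1],[[0,0,0],[0,0,-0.035],-1],[[0,0,0],[-0.0413,-0.004,0],-1],[[0,0,0],[-0.0413,-0.004,0],-1],[[0,0,0],[-0.0413,-0.004,0],-1],[[0,0,0],[-0.0413,-0.004,0],-1],[[0,0,0],[-0.0413,-0.004,0],-1],[[0,0,0],[-0.0413,-0.004,0],-1]]'
python3 -m jog '[[[0,0,-0.134],[0,0,0],-1],[[0,0,-0.134],[0,0,0],-1],[[0,0,-0.134],[0,0,0],-1],[[0,0,-0.134],[0,0,0],-1],[[0,0,-0.134],[0,0,0],-1],[[0,0,0],[0,0,0],-1],[[0,0,0],[0,0,0],-1]]'
python3 - <<'E'
from h import *
im,p=shoot('w4'); print(p[1])
cv2.imwrite('pics/s4.png',r.grab_frame('side')[:,:,::-1]); cv2.imwrite('pics/c4.png',r.grab_frame('scene')[:,:,::-1])
a=cv2.imread('pics/s4.png');b=cv2.imread('pics/c4.png')
cr=[]
for n,i in (('side',a),('scene',b)):
    u=proj(n,p[1]-[0,0,30]).astype(int); print(n,u); cr.append(cv2.resize(i[u[1]-60:u[1]+60,u[0]-40:u[0]+40],None,fx=3.3,fy=3.3,interpolation=cv2.INTER_CUBIC))
cr.append(cv2.resize(im[100:400,190:440],(330,396)))
cv2.imwrite('pics/m4.png',np.hstack(cr)[:,:800])
E
```

```text
clock: 17.8
eef_pos: [464.0, -36.4, 221.7]
tcp_rot: [3.139, 0.0, 1.666]
contact_force: [0.3, 0.7, -3.2]
opening: 0.354
grasp_force: 80.0
clock: 18.5
eef_pos: [464.2, -34.8, 221.1]
tcp_rot: [3.141, 0.001, 2.331]
contact_force: [0.2, -1.0, -2.5]
opening: 0.356
grasp_force: 79.9
[464.16362699 -34.80465785 221.08549453]
side [357 192]
scene [337 211]
```

View pics/m4.png

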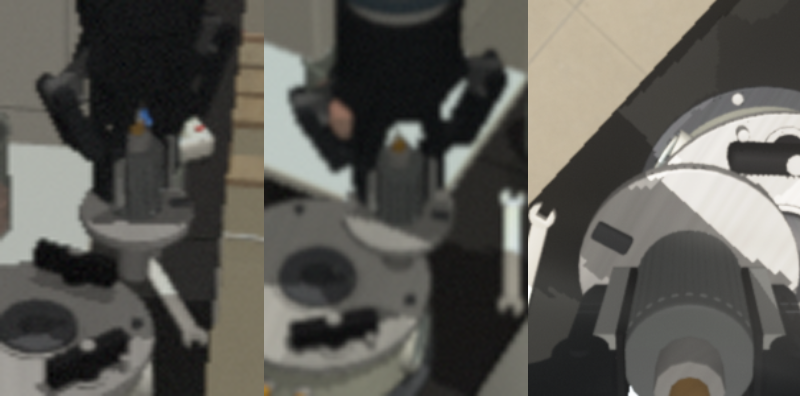

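The probe is upright in the jaws. The wrist pane shows the flange top edge at px (320,225), its left edge at (228,301), and the marker at (254,279).

Run:
```python
from h import *
np.set_printoptions(precision=2,suppress=True)
im,p=load('w4'); z=p[1][2]-34.7
T=lambda uv,z=z:(p[0].T@(onz('wrist',uv,z,p)-p[1]))
print('top edge tool',T((320.3,225)),'left',T((227.9,300.8)))
m=T((253.6,278.8),z+1); print('mark tool',m)
# flange outline fit on edges: sample dark->bright radial edges
g=cv2.cvtColor(im,cv2.COLOR_BGR2GRAY); E=cv2.Canny(g,30,90)
pts=np.array([T((u,v))[:2] for v,u in zip(*np.nonzero(E)) if 215<v<330 and 200<u<420])
best=max(((np.sum(abs(np.hypot(pts[:,0]-cx,pts[:,1]-cy)-35)<.5),cx,cy) for cx in np.arange(-8,8.1,.5) for cy in np.arange(-6,6.1,.5)));print('circle centre tool',best)
c=np.array(best[1:]); w=p[0][:2,:2]@(m[:2]-c); print('mark r',np.linalg.norm(w),'probe yaw',np.arctan2(-w[1],-w[0]),'probe world',p[1][:2]+p[0][:2,:2]@c)
```

```text
top edge tool [37.14  2.81 34.67] left [  4.77 -35.06  34.66]
mark tool [ 15.01 -23.88  33.66]
circle centre tool (np.int64(289), np.float64(1.0), np.float64(-0.5))
mark r 27.254496955946685 probe yaw 0.2206645293308834 probe world [463.11 -34.43]
```

```bash
python3 -m jog '[[[0,0,0],[-0.022,0.0231,0],-1],[[0,0,0],[-0.022,0.0231,0],-1],[[0,0,0],[0,0,0.02],-1],[[0,0,0],[0,0,0.018],-1],[[0,0,0],[0,0,0],-1],[[0,0,0],[0,0,0],-1]]'
python3 -m jog '[[[0,0,0],[0,0,0.005],-1],[[0,0,0],[0,0,0.004],-1],[[0,0,0],[0,0,0.003],-1],[[0,0,0],[0,0,0.002],-1],[[0,0,0],[0,0,0],-1]]'
```

```text
clock: 19.25
eef_pos: [527.7, -34.6, 182.3]
tcp_rot: [-3.141, -0.001, 2.334]
contact_force: [0.5, 0.1, -1.8]
opening: 0.357
grasp_force: 80.0
clock: 19.75
eef_pos: [527.7, -34.6, 168.1]
tcp_rot: [-3.141, -0.0, 2.335]
contact_force: [-0.6, 0.5, -2.7]
opening: 0.355
grasp_force: 80.0
```

```bash
python3 -m jog '[[[0,0,0],[0,0,0.002],-1],[[0,0,0],[0,0,0.002],-1],[[0,0,0],[0,0,0.002],-1],[[0,0,0],[0,0,0],-1]]'
python3 -m jog '[[[0,0,0],[0,0,0.001],-1],[[0,0,0],[0,0,0.001],-1],[[0,0,0],[0,0,0.001],-1],[[0,0,0],[0,0,0],-1]]'
```

```text
clock: 20.15
eef_pos: [527.7, -34.6, 162.0]
tcp_rot: [-3.141, -0.0, 2.335]
contact_force: [-0.1, -0.1, -1.6]
opening: 0.352
grasp_force: 80.0
clock: 20.55
eef_pos: [527.8, -34.6, 159.2]
tcp_rot: [-3.141, -0.0, 2.335]
contact_force: [0.4, 0.4, -2.1]
opening: 0.355
grasp_force: 80.0
```

```bash
python3 -m jog '[[[0,0,0],[0,0,0.002],-1],[[0,0,0],[0,0,0.002],-1],[[0,0,0],[0,0,0.002],-1],[[0,0,0],[0,0,0.002],-1],[[0,0,0],[0,0,0],-1]]'
python3 -m jog '[[[0,0,0],[0,0,0.002],-1],[[0,0,0],[0,0,0.002],-1],[[0,0,0],[0,0,0.002],-1],[[0,0,0],[0,0,0],-1]]'
```

```text
clock: 21.05
eef_pos: [527.6, -34.6, 150.9]
tcp_rot: [-3.141, -0.0, 2.335]
contact_force: [0.5, -0.2, -2.2]
opening: 0.356
grasp_force: 80.0
clock: 21.45
eef_pos: [528.0, -34.6, 145.4]
tcp_rot: [3.141, 0.0, 2.335]
contact_force: [-0.6, -1.5, 3.3]
opening: 0.356
grasp_force: 80.6
```

```bash
python3 -m jog '[[[0,0,0],[0,0,0.003],-1],[[0,0,0],[0,0,0.003],-1],[[0,0,0],[0,0,0.003],-1],[[0,0,0],[0,0,0.003],-1],[[0,0,0],[0,0,0],-1]]'
python3 -m jog '[[[0,0,0],[0,0,0.001],-1],[[0,0,0],[0,0,0.001],-1],[[0,0,0],[0,0,0],-1],[[0,0,0],[0,0,0],-1]]'
```

```text
clock: 21.95
eef_pos: [528.0, -34.6, 133.1]
tcp_rot: [3.141, 0.0, 2.335]
contact_force: [-1.1, -0.1, 7.2]
opening: 0.354
grasp_force: 81.0
clock: 22.35
eef_pos: [528.1, -34.7, 131.7]
tcp_rot: [3.141, 0.0, 2.335]
contact_force: [-3.7, -0.6, 9.5]
opening: 0.358
grasp_force: 81.5
```

```bash
python3 -m jog '[[[0,0,0],[0,0,0.001],-1],[[0,0,0],[0,0,0.001],-1],[[0,0,0],[0,0,0],-1],[[0,0,0],[0,0,0],-1]]'
python3 -m jog '[[[0,0,0],[0,0,0.001],-1],[[0,0,0],[0,0,0],-1],[[0,0,0],[0,0,0],-1]]'
```

```text
clock: 22.75
eef_pos: [528.1, -34.7, 131.6]
tcp_rot: [3.141, 0.001, 2.335]
contact_force: [-11.0, -0.6, 33.1]
opening: 0.354
grasp_force: 84.3
clock: 23.05
eef_pos: [528.2, -34.7, 131.5]
tcp_rot: [3.141, 0.001, 2.335]
contact_force: [-15.8, 0.6, 44.4]
opening: 0.352
grasp_force: 85.7
```

```bash
python3 -m jog '[[[0,0,0],[0,0,-0.001],-1],[[0,0,0],[0,0,0],-1],[[0,0,0],[0,0,0],-1]]'
python3 - <<'E'
from h import *
im,p=shoot('w5'); cr=[]
for n in ('side','scene'):
    i=r.grab_frame(n)[:,:,::-1]; u=proj(n,(527,-34,95)).astype(int); cr.append(cv2.resize(i[u[1]-60:u[1]+60,u[0]-50:u[0]+50],None,fx=4,fy=4,interpolation=cv2.INTER_CUBIC))
cv2.imwrite('pics/m5.png',np.hstack(cr))
E
```

```text
clock: 23.35
eef_pos: [528.1, -34.7, 131.6]
tcp_rot: [3.141, 0.001, 2.335]
contact_force: [-10.9, 0.7, 33.4]
opening: 0.352
grasp_force: 83.9
```

View pics/m5.png

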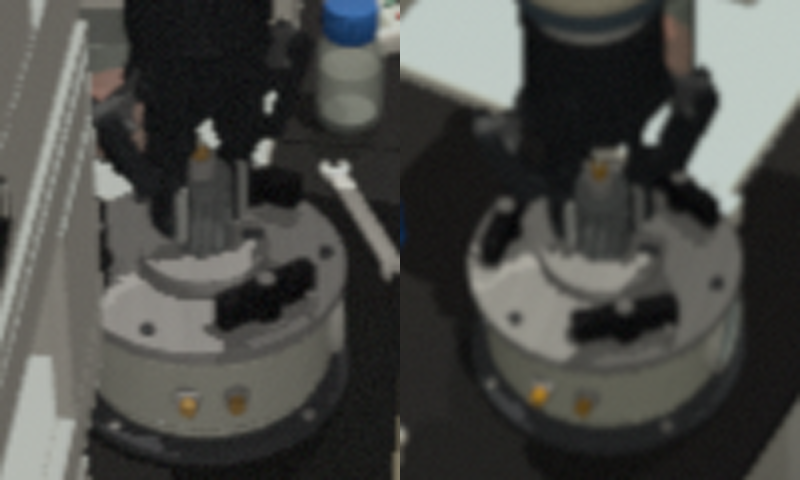

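The probe flange sits flat on the hub at about (205,260) in the left pane. All three knobs are locked and the grip holds with about 33 N of push, so I'm handing it in.

```bash
python3 -c "
from rig import r
print(r.sign_off())"
```

```text
the job is handed in; nothing more can be done
None
```

I handed the job in at about 23 s, with all three knobs at their stops and the probe keyed in, pressed home with about 33 N and still gripped; no verdict came back.

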